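# Sanitise a three-sided brush and dock it

## Robot

A 6-joint arm with a two-finger parallel gripper is mounted at the origin on the work surface. World frame = base frame: x ahead of the robot, y to its left, z up, the work surface at z = 0. Lengths are in m, angles in rad, forces in N, time in s.
With the tool pointing down it reaches from about 0.35 to 0.85 m from the base axis. Payload 8.1 kg.
Tool frame: the origin (TCP) lies at the very end of the fingers, on their centre line; the grasp point (between the pads) lies 19 mm behind it; z points along the fingers, y is the direction in which the jaws open and shut (so a half turn about z gives the same grasp; the last joint's range is limited). The gripper opens to 93 mm and grips with 3 to 60 N. Pads are 15 mm wide; open, the fingers measure 128 mm over their backs; the gripper's body (75 mm by 188 mm) begins 65 mm behind the grasp point.
Start: joints at [1.135, 0.13, 1.488, -0, 1.523, -0.085], TCP at [0.206, 0.563, 0.219] pointing down, gripper open.
Joint ranges: [-2.96, 2.96], [-0.89, 2.26], [0.02, 2.5], [-1.34, 4.48], [0, 2.73], [-2.66, 2.66]. Speed limits (rad/s): [2.39, 2.39, 2.79, 3.14, 3.14, 3.14].

## Interface

Orientations are given as a unit quaternion [x, y, z, w].
In Python, from cell import manip gives the robot as it stands.
- The arm moves only by the tool apply_moves, never from a script. Its argument "targets" is a list of rows, each a list of 3 entries, a list of its own where there are three numbers: the shift along the tool's x, y, z as a fraction of full scale, then the turn, a rotation vector about the tool's x, y, z as a fraction of full scale, then the opening, from 0 (shut) to 1 (fully open). A call has 1 to 8 rows; each row shifts and turns the pose as measured when the row begins, along the tool's axes as they then stand; what a row does not reach is not made up. Full scale, the value 1, is 300 mm for a shift and 0.5 rad for a turn. A row lasts 1/10 s, in which the tool goes at most 50 mm and 8.59 degrees, less where a joint would pass 70% of its speed; a pose out of reach is approached as far as the arm can. A call with a number of a shift or a turn outside -1 to 1 is refused whole. A call with a gripper value outside its range is refused whole. The fingers move at their own pace and stop on an object; the grip force is fixed at half the most. Time passes only in rows, so rows that do not move let the fingers close. It gives the time, the measured TCP pose, the force and the opening at its end, in the units of the state.
- manip.get_state(): the state, without advancing time (a new reading comes with each control period).
- manip.read_camera(name): name is "side" or "top" or "wrist"; returns the picture (400x640x3 uint8, red, green, blue); there is no depth.
- manip.get_calibration(name): a dict with "fov_y" (degrees; the focal length in pixels is half the picture's height over the tangent of half this angle, whatever the lens; pixels are square), "cx", "cy" (the principal point, pixels), "D" ([k1, k2, p1, p2, k3] as OpenCV has them; the pictures are not rectified), "view" (4x4, takes a point from world to camera coordinates). Camera axes: x right, y up, looking along -z (the intrinsics and any distortion apply to the point x, -y, -z); pixel columns grow to the right and rows downward; lengths in m; the calibration is good to about 2 mm. A picture is of the moment at which its call begins: read the wrist's pose just before it. get_calibration takes no time and is no camera call; for the wrist camera it gives the pose at the moment of the call.
- manip.job_done(): hands the job in, once; it reports no verdict.
Trained networks look in the newest picture that a camera, given by its name, has taken for a name from the list of things; names that differ only in an ending like _2 or _b are one class to them, and where a whole thing is asked for, a point or a joint stands for the part that bears it (a point fixed in the world has none). Each returns a list of dicts, best first, with "conf" (0 to 1); they miss things now and then, are a little off and sometimes report something else, mostly with a low value. They report only what shows in the picture. A call takes as long as a camera call. They do not tell look-alikes from the thing itself.
- manip.search_frame(thing, camera): "position" ([x, y, z] in m, in world coordinates, good to about 4 mm: the middle of the surface that is visible of it).
- manip.silhouettes(thing, camera): "region" (400x640 bool, what is visible of it).
The state is a dict: "time_s": time; "joint_pos": joint angles; "qd": joint speeds; "joint_torque": joint torques, N m; "tool_pos": TCP position; "tool_rot": TCP orientation; "contact_force": force on the tool from outside, world axes, zero at the start; "ft_torque": the same for the moment, N m; "width": finger opening in m.
Only numpy, scipy, OpenCV 4.12 (cv2) and the standard library are available. Lean on these libraries where they do the work, as an engineer would, in place of code of your own. Each camera call takes 0.05 s, during which the arm holds its last target. There are 200 camera calls.

## Task

Pick up the orange brush and sanitise its three working sides in front of the lamp: hold first the pin side, then the comb edge, then the bristle side squarely facing the lens, centred on it and about 5 cm away, for a good second each. Then seat the brush upright in the pocket of its dock, fully down, either way round, and let go. Do not touch the lamp, and leave the comb, the dish and the tub where they are.

Things in the scene. Friction and masses are not known exactly. Their poses are not given: they have to be found in the camera images.
- brush: Loose orange brush, 0.15 kg, 166 mm tall, upright on the turntable, handle up, pins away from the robot within a quarter turn. Origin: underside centre, z up. Head: block 30 (x) by 60 (y) by 88 mm. 23 to 81 mm up: sparse ball-tipped steel pins on +x (to x = 27), dense black bristles on -x (to x = -27), one row of steel comb teeth on the +y edge (to y = 44); -y edge plain.
- handle (a point): The place to grip: on the brush's axis, 135 mm above its underside, axes as the brush's. The handle is a square bar 24 by 24 mm with sides along the brush's x and y, from 88 to 166 mm above the underside.
- head_centre (a point): Point on the brush's axis 52 mm above its underside, at the middle height of the pins, comb teeth and bristles; axes as the brush's.
- pin_side (a point): Middle of the pin side, at the pin tips: (27, 0, 52) mm in the brush's frame; faces the brush's +x.
- comb_edge (a point): Middle of the comb edge, at the teeth's tips: (0, 44, 52) mm in the brush's frame; faces the brush's +y.
- bristle_side (a point): Middle of the bristle side, at the tuft ends: (-27, 0, 52) mm in the brush's frame; faces the brush's -x.
- lamp: Fixed white sanitising lamp on the robot's left: round foot 110 mm across, post, level barrel 84 mm across and 74 mm long with its axis 140 mm above the underside (top at 182 mm). Origin: centre of the foot's underside. The lens looks along the lamp's own -x, towards the work; dark vent bars are on the other end.
- lens (a point): Centre of the lamp's round glass lens (68 mm across) on the barrel's front end, 140 mm above the lamp's underside and 40 mm from its axis along -x. Axes as the lamp's: the lens looks along -x, z is up.
- dock: Fixed grey block 70 (x) by 100 (y) by 24 mm high on the robot's right, on the mat, with a rectangular pocket open at the top. Origin: centre of its underside.
- pocket (a point): Centre of the pocket's floor, 6 mm above the dock's underside, axes as the dock's. The pocket is 35 mm (x) by 65 mm (y) and 18 mm deep, with a 3 mm chamfer at its mouth; it takes the 30 by 60 mm bare foot of the brush, x along x, either way round.
- turntable: Round wooden lazy-susan, 300 mm across, its top 30 mm above its underside (34 mm above the table); it turns stiffly about its upright axis and need not be turned. Origin: centre of its underside.
- comb: Steel comb 160 mm (y) by 30 mm (x), 5 mm thick, lying loose on the turntable; leave alone. Origin: centre of its underside.
- dish: Small round glass dish, 56 mm across and 22 mm high, loose on the turntable; leave alone. Origin: centre of its underside.
- tub: Closed round white tub, 84 mm across and 75 mm high, loose on the black mat (4 mm thick), beyond the dock; leave alone. Origin: centre of its underside.
Mind the look-alikes: they are no part of the job. What is meant by the lamp is not brown, and is the smaller of those in its own colour.

How it is judged:
On the way, in this order (a step that is already met when the one before it is completed fails the run):
1. pin side held square in front of the lens, centred within 25 mm, tips 25 to 75 mm from it, within 0.3 rad, for 0.8 s (x of pin_side in the frame of lens between -0.075 and -0.025 m and y of pin_side in the frame of lens between -0.025 and 0.025 m and z of pin_side in the frame of lens between -0.025 and 0.025 m and x of head_centre in the frame of lens below -0.05 m and angle between the x axis of pin_side and the x axis of lens, either way round below 0.3 rad), for 0.8 s.
2. comb edge held square in front of the lens, centred within 25 mm, tips 25 to 75 mm from it, within 0.3 rad, for 0.8 s (x of comb_edge in the frame of lens between -0.075 and -0.025 m and y of comb_edge in the frame of lens between -0.025 and 0.025 m and z of comb_edge in the frame of lens between -0.025 and 0.025 m and x of head_centre in the frame of lens below -0.05 m and angle between the y axis of comb_edge and the x axis of lens, either way round below 0.3 rad), for 0.8 s.
3. bristle side held square in front of the lens, centred within 25 mm, tips 25 to 75 mm from it, within 0.3 rad, for 0.8 s (x of bristle_side in the frame of lens between -0.075 and -0.025 m and y of bristle_side in the frame of lens between -0.025 and 0.025 m and z of bristle_side in the frame of lens between -0.025 and 0.025 m and x of head_centre in the frame of lens below -0.05 m and angle between the x axis of bristle_side and the x axis of lens, either way round below 0.3 rad), for 0.8 s.
At the end, for the whole second after the job is handed in: The brush stands in the dock's pocket: underside within 4 mm of the pocket floor, centre within 7 mm of the pocket's, upright within 0.08 rad, square within 0.2 rad (either way round), and at rest (horizontal distance between brush and pocket below 0.007 m and z of brush in the frame of pocket between -0.004 and 0.004 m and angle between brush's own z axis and vertical below 0.08 rad and angle between the x axis of brush and the x axis of dock, either way round below 0.2 rad and linear speed of brush below 0.02 m/s); the robot touches nothing.
It fails at once if the lamp is touched (over 1 N) (contact force between lamp and anything else above 1 N).
It fails at once if the comb is moved over 30 mm or tipped (distance of comb from where it was at the start of the episode above 0.03 m or angle between comb's own z axis and vertical above 0.4 rad).
It fails at once if the dish is moved over 30 mm or tipped (distance of dish from where it was at the start of the episode above 0.03 m or angle between dish's own z axis and vertical above 0.4 rad).
It fails at once if the tub is moved over 30 mm or tipped (distance of tub from where it was at the start of the episode above 0.03 m or angle between tub's own z axis and vertical above 0.4 rad).
It also fails if it takes over 69 s, if anything falls off the work surface, if the arm or the gripper's body presses on something with over 40 N, if the wrist force passes 120 N, or if a joint passes its speed limit or range.

## Working session

There is one attempt and no reset: what is moved stays moved. The work goes in short steps, Python scripts to look and compute and a tool call to move; the robot and the scene stay as the last step left them, time stands still between calls to the robot, and variables do not carry over. Pictures are saved under pics/ and viewed, about 8 in all and at most 12, crops included, and the job is handed in when it is done.

Besides the shell and the picture viewer there is one more tool, called after "Call:" as a command line: name --argument value ..., lists and objects as JSON in quotes. apply_moves: Moves the arm, as the interface text tells. Shift numbers are shares of 300 mm and turn numbers shares of 0.5 rad, none past 1 either way. Its arguments: {"type":"object","properties":{"targets":{"type":"array"}},"required":["targets"]}

```bash
mkdir -p pics; python3 - <<'E'
from cell import manip
import cv2
for c in ("top","side"):
    im=manip.read_camera(c); cv2.imwrite(f"pics/{c}0.png",im[:,:,::-1])
    for t in ("brush","lamp","dock","turntable","comb","dish","tub"):
        try:
            print(c,t,[([round(float(v),3) for v in d["position"]],round(d["conf"],2)) for d in manip.search_frame(t,c)])
        except Exception as e: print(c,t,e)
s=manip.get_state();print(s["time_s"],s["tool_pos"],s["tool_rot"],s["width"])
E
```

```text
top brush [([0.579, 0.066, 0.119], 0.77)]
top lamp [([0.573, 0.341, 0.168], 0.84), ([0.204, 0.277, 0.168], 0.73), ([0.516, 0.637, 0.199], 0.65)]
top dock [([0.477, -0.278, 0.023], 0.72)]
top turntable [([0.516, 0.023, 0.032], 0.91), ([0.577, 0.066, 0.123], 0.32)]
top comb [([0.454, 0.022, 0.042], 0.71)]
top dish [([0.587, -0.062, 0.049], 0.51)]
top tub [([0.647, -0.246, 0.078], 0.7)]
side brush []
side lamp [([0.572, 0.375, 0.13], 0.88), ([0.503, 0.668, 0.163], 0.62), ([0.191, 0.305, 0.113], 0.62)]
side dock [([0.579, 0.369, 0.127], 0.71), ([0.471, -0.271, 0.027], 0.52)]
side turntable [([0.475, 0.026, 0.034], 0.63)]
side comb [([0.456, 0.021, 0.036], 0.46)]
side dish []
side tub []
0.8 [0.20619166 0.56347741 0.21866719] [ 1.74512875e-01  9.84654892e-01  1.36865248e-05 -1.60641131e-06] 0.09283052779249207
```

View pics/top0.png

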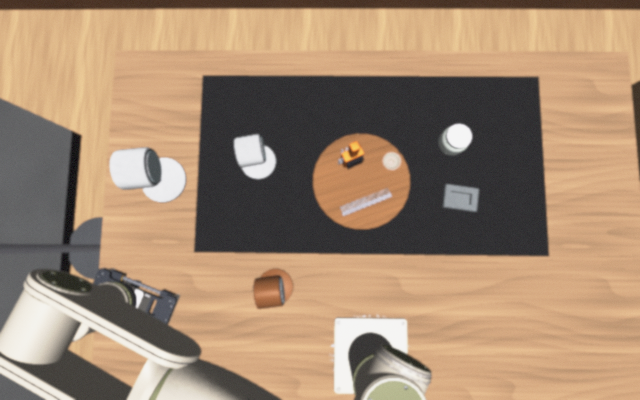

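View pics/side0.png

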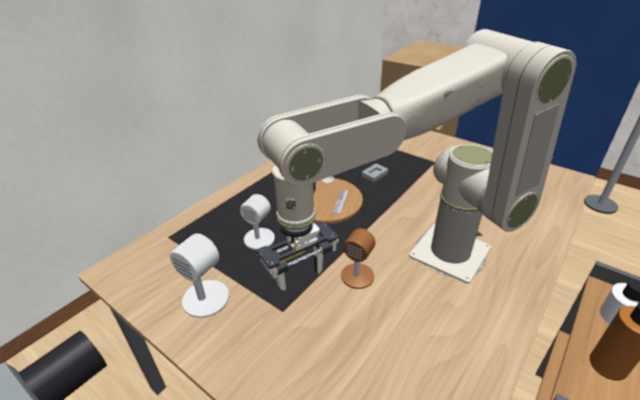

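Top view: the smaller white lamp stands on the mat (barrel at 250,150). The larger white lamp is at (140,170) and the brown one at (270,290). The brush is at (351,155), the comb (366,203), the dish (391,161), the dock (461,197) and the tub (457,138). In the side view the target lamp's vents face the camera, so its lens faces the work. Next I'll go over the brush for a close look.

```bash
cat > h.py <<'E'
from cell import manip
import numpy as np, cv2
from scipy.spatial.transform import Rotation as R
def K(cal):
    f=200/np.tan(np.radians(cal["fov_y"])/2); return np.array([[f,0,cal["cx"]],[0,f,cal["cy"]],[0,0,1]])
def proj(P,cal):
    V=np.array(cal["view"]); F=np.diag([1,-1,-1]); Rm=F@V[:3,:3]; t=F@V[:3,3]
    return cv2.projectPoints(np.atleast_2d(P).astype(float),cv2.Rodrigues(Rm)[0],t,K(cal),np.array(cal["D"],float))[0][:,0]
def onplane(px,z,cal):
    V=np.array(cal["view"]); n=cv2.undistortPoints(np.array(px,float).reshape(-1,1,2),K(cal),np.array(cal["D"],float))[:,0]
    d=np.c_[n[:,0],-n[:,1],-np.ones(len(n))]@V[:3,:3]; c=-V[:3,:3].T@V[:3,3]
    return c+d*((z-c[2])/d[:,2])[:,None]
def todo(p,yaw):
    """tool down, jaw axis(y) at given world yaw; print shift & turn fraction totals in tool axes"""
    s=manip.get_state(); Rt=R.from_quat(s["tool_rot"])
    y=np.array([np.cos(yaw),np.sin(yaw),0]); z=np.array([0,0,-1.]); x=np.cross(y,z)
    G=R.from_matrix(np.c_[x,y,z]); 
    print("t",round(s["time_s"],2),"pos",np.round(s["tool_pos"],4),"jawyaw",round(float(np.arctan2(Rt.as_matrix()[1,1],Rt.as_matrix()[0,1])),3),"w",round(s["width"],4),"F",np.round(s["contact_force"],1),"q",np.round(s["joint_pos"],2))
    print("shift(tool) frac",np.round(Rt.inv().apply(np.array(p)-s["tool_pos"])/.3,4),"turn frac",np.round((Rt.inv()*G).as_rotvec()/.5,3))
E
python3 - <<'E'
from h import *
c=manip.get_calibration("wrist"); V=np.array(c["view"]); s=manip.get_state()
Rt=R.from_quat(s["tool_rot"]); cp=-V[:3,:3].T@V[:3,3]
print("cam in tool",Rt.inv().apply(cp-s["tool_pos"]),"look",Rt.inv().apply(-V[2,:3]),c["fov_y"],"up",Rt.inv().apply(V[1,:3]))
im=cv2.imread("pics/top0.png")
def z(x,y,w,h,k): return cv2.resize(im[y:y+h,x:x+w],None,fx=k,fy=k,interpolation=cv2.INTER_CUBIC)
a=np.vstack([np.hstack([z(220,120,65,70,6),z(320,130,65,70,6)])]); cv2.imwrite("pics/z.png",a)
todo([0.5,0.07,0.36],np.arctan2(s["tool_rot"][0],1)*0+1.2)
E
```

```text
cam in tool [ 0.07587063  0.00057337 -0.16715195] look [-2.74124234e-01 -1.06928575e-04  9.61694282e-01] 63.58745052670245 up [9.61694283e-01 7.30483228e-05 2.74124243e-01]
t 0.8 pos [0.2062 0.5635 0.2187] jawyaw 1.22 w 0.0928 F [ 0.7 -0.2  0.4] q [ 1.13  0.13  1.49  0.    1.52 -0.09]
shift(tool) frac [-1.485  -1.2081 -0.4712] turn frac [ 0.   -0.    0.04]
```

View pics/z.png

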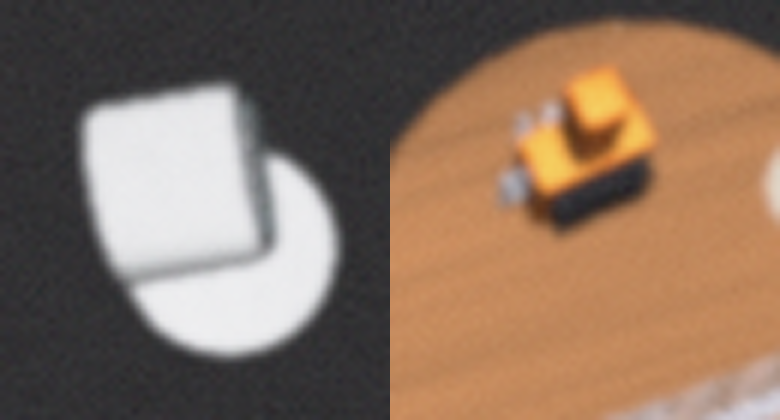

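In the zoom, the lamp's lens faces right and slightly up in the picture, about world -y. The brush's bristles face the robot, the comb edge is on the left, and its yaw is about +0.35 rad. I'll lift and travel towards the brush.

Call:
apply_moves --targets '[[[0,0,-0.16],[0,0,0],1],[[0,0,-0.16],[0,0,0],1],[[0,0,-0.16],[0,0,0],1],[[-0.129,-0.105,0],[0,0,0],1],[[-0.129,-0.105,0],[0,0,0],1],[[-0.129,-0.105,0],[0,0,0],1],[[-0.129,-0.105,0],[0,0,0],1],[[-0.129,-0.105,0],[0,0,0],1]]'

```text
time_s: 1.6
tool_pos: [0.3336, 0.3496, 0.368]
tool_rot: [0.169, 0.986, -0.0, 0.001]
contact_force: [1.6, 0.1, 0.0]
width: 0.093
```

Call:
apply_moves --targets '[[[-0.129,-0.105,0],[0,0,0],1],[[-0.129,-0.105,0],[0,0,0],1],[[-0.129,-0.105,0],[0,0,0],1],[[-0.129,-0.105,0],[0,0,0],1],[[-0.129,-0.105,0],[0,0,0],1],[[-0.129,-0.105,0],[0,0,0],1],[[0,0,0],[0,0,0],1],[[0,0,0],[0,0,0],1]]'

```text
time_s: 2.4
tool_pos: [0.4899, 0.086, 0.3698]
tool_rot: [0.173, 0.985, 0.001, 0.003]
contact_force: [0.5, -0.0, 0.1]
width: 0.093
```

```bash
python3 - <<'E'
from h import *
import pickle
cal=manip.get_calibration("wrist"); im=manip.read_camera("wrist"); cv2.imwrite("pics/w1.png",im[:,:,::-1])
pickle.dump(cal,open("w1.pkl","wb"))
for t in ("brush","handle","lamp","lens","comb_edge","bristle_side"):
    try: print(t,[(np.round(d["position"],3),round(d["conf"],2)) for d in manip.search_frame(t,"wrist")])
    except Exception as e: print(t,e)
todo([0.579,0.066,0.3],0.37)
E
```

```text
brush [(array([0.581, 0.066, 0.122]), 0.91), (array([0.453, 0.023, 0.039]), 0.39)]
handle [(array([0.578, 0.066, 0.125]), 0.78)]
lamp [(array([0.519, 0.605, 0.013]), 0.78), (array([0.579, 0.342, 0.161]), 0.73), (array([0.505, 0.034, 0.037]), 0.53), (array([0.577, 0.066, 0.124]), 0.3)]
lens [(array([0.58 , 0.341, 0.155]), 0.95), (array([0.516, 0.601, 0.016]), 0.91), (array([ 0.472, -0.274,  0.031]), 0.71)]
comb_edge [(array([0.578, 0.068, 0.12 ]), 0.96)]
bristle_side [(array([0.577, 0.067, 0.122]), 0.75)]
t 2.75 pos [0.4893 0.0881 0.37  ] jawyaw 1.227 w 0.093 F [ 0.7  0.2 -0.6] q [ 0.08 -0.17  1.51 -0.    1.79 -1.15]
shift(tool) frac [-0.3047  0.0309  0.2355] turn frac [0.01  0.011 1.715]
```

View pics/w1.png

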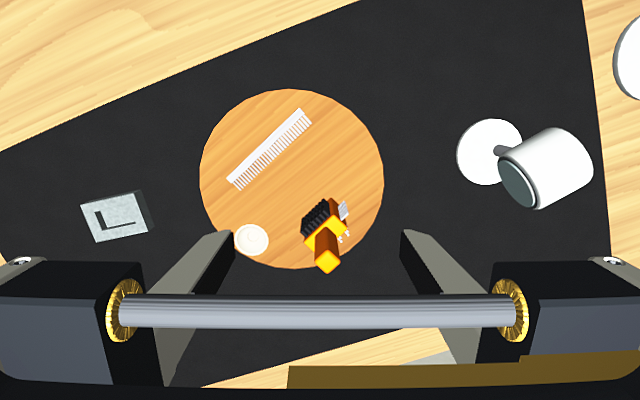

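Wrist view (upside down, world -x is up): brush handle top at (328,262), lamp with lens at (518,183), foot (490,150), dock (115,217), comb and dish clear. I'll fit simple models to the silhouettes.

```bash
cat > fit.py <<'E'
from h import *
from scipy.optimize import minimize
def box(x0,x1,y0,y1,z0,z1): return np.array([[x,y,z] for x in(x0,x1) for y in(y0,y1) for z in(z0,z1)])/1000
a=np.linspace(0,2*np.pi,40); C,S=np.cos(a),np.sin(a)
def cylz(r,z0,z1): return np.vstack([np.c_[r*C,r*S,0*a+z] for z in(z0,z1)])/1000
def cylx(r,x0,x1,zc): return np.vstack([np.c_[0*a+x,r*C,r*S+zc] for x in(x0,x1)])/1000
M={"brush":([box(-15,15,-30,30,0,88),box(-12,12,-12,12,88,166),box(-27,-15,-26,26,23,81),box(-4,4,30,44,23,81)],.034),
   "lamp":([cylz(55,0,8),cylx(42,-40,34,140),cylz(9,0,110)],.004),
   "dock":([box(-35,35,-50,50,0,24)],.004)}
def mask(t,p,cal,parts=None):
    m=np.zeros((400,640),np.uint8); Rz=R.from_euler("z",p[2]).as_matrix()
    for P in M[t][0]:
        h=cv2.convexHull((proj(P@Rz.T+[p[0],p[1],M[t][1]],cal)*16).astype(np.int32)); cv2.fillConvexPoly(m,h,1,shift=4)
    return m.astype(bool)
def fit(t,p0,views):
    def cost(q):
        p=np.array(p0)+q*[.01,.01,.1]; c=0
        for reg,cal in views:
            m=mask(t,p,cal); c+=1-(m&reg).sum()/(m|reg).sum()
        return c/len(views)
    best=min((minimize(cost,[dx,0,dy],method="Nelder-Mead",options=dict(initial_simplex=np.array([[dx,0,dy],[dx+1,0,dy],[dx,1,dy],[dx,0,dy+2]]))) for dx in(-.5,.5) for dy in(-2,1)),key=lambda r:r.fun)
    return np.array(p0)+best.x*[.01,.01,.1],best.fun
E
python3 - <<'E'
from fit import *
import pickle
wc=manip.get_calibration("wrist"); tc=manip.get_calibration("top")
manip.read_camera("wrist"); manip.read_camera("top")
guess={"brush":[.578,.066,.37],"lamp":[.575,.345,1.6],"dock":[.475,-.275,0.]}
im=cv2.imread("pics/w1.png")
for t,g in guess.items():
    V=[]
    for c,cal in(("wrist",wc),("top",tc)):
        m0=mask(t,g,cal); L=manip.silhouettes(t,c)
        ds=sorted(L,key=lambda d:-(d["region"]&m0).sum()/(d["region"]|m0).sum())
        if ds: V.append((ds[0]["region"],cal)); print(t,c,len(L),ds[0]["conf"],ds[0]["region"].sum(),m0.sum())
    for name,v in (("all",V),)+tuple((str(i),[V[i]]) for i in range(len(V))):
        p,e=fit(t,g,v); print(t,name,np.round(p,4),round(e,3))
        if name=="all":
            for r,col in((V[0][0],(0,255,0)),(mask(t,p,wc),(255,0,255))):
                cv2.drawContours(im,cv2.findContours(r.astype(np.uint8),0,1)[0],-1,col,1)
cv2.imwrite("pics/w1f.png",im)
E
```

```text
brush wrist 1 0.81 2304 2593
brush top 2 0.24 731 529
brush all [0.5921 0.0625 0.5255] 0.565
brush 0 [0.5921 0.0625 0.5255] 0.13
brush 1 [0.573 0.066 0.17 ] 1.0
lamp wrist 2 0.93 8304 8728
lamp top 3 0.64 1346 1450
lamp all [0.59   0.3547 1.8688] 0.054
lamp 0 [0.5911 0.3556 1.8446] 0.049
lamp 1 [0.5891 0.3545 1.8772] 0.052
dock wrist 1 0.9 2641 2639
dock top 1 0.88 827 867
dock all [ 0.4769 -0.2775 -0.1354] 0.058
dock 0 [ 0.4777 -0.2775 -0.1361] 0.029
dock 1 [ 0.4759 -0.274  -0.1531] 0.062
```

View pics/w1f.png

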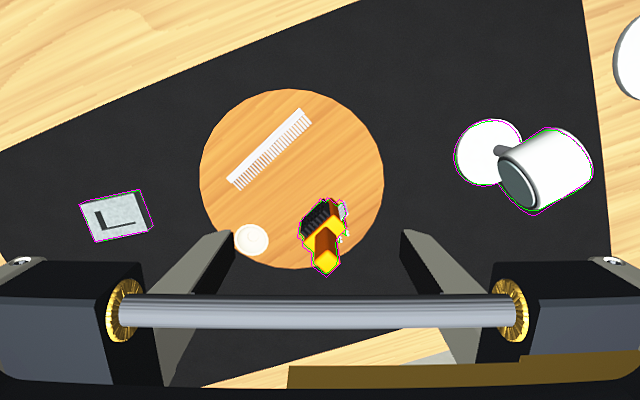

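The fits sit well on the outlines: brush about (0.592, 0.063, yaw 0.525), lamp (0.590, 0.355, yaw 1.86), dock (0.477, -0.277, yaw -0.14). Now above the brush, aligned with its x axis.

Call:
apply_moves --targets '[[[0,0,0],[0,0,0.28],1],[[0,0,0],[0,0,0.28],1],[[0,0,0],[0,0,0.28],1],[[0,0,0],[0,0,0.28],1],[[0,0,0],[0,0,0.28],1],[[-0.08,0.08,0.1],[0,0,0],1],[[-0.08,0.08,0.1],[0,0,0],1],[[-0.08,0.08,0.1],[0,0,0],1]]'

```text
time_s: 3.95
tool_pos: [0.5923, 0.0587, 0.2875]
tool_rot: [0.511, 0.859, 0.006, 0.009]
contact_force: [0.2, 0.2, 0.6]
width: 0.0929
```

```bash
python3 - <<'E'
from fit import *
wc=manip.get_calibration("wrist"); im=manip.read_camera("wrist")[:,:,::-1].copy()
p0=[.590,.063,.525]; L=manip.silhouettes("brush","wrist"); print(len(L))
m0=mask("brush",p0,wc)
r=max(L,key=lambda d:(d["region"]&m0).sum())["region"]
p,e=fit("brush",p0,[(r,wc)]); print(np.round(p,4),e)
for q,col in((r,(0,255,0)),(mask("brush",p,wc),(255,0,255))): cv2.drawContours(im,cv2.findContours(q.astype(np.uint8),0,1)[0],-1,col,1)
cv2.imwrite("pics/w2.png",im); todo([p[0],p[1],.150],p[2])
E
```

```text
1
[0.5904 0.0637 0.3931] 0.13900349095525233
t 4.05 pos [0.5906 0.0574 0.2792] jawyaw 0.495 w 0.093 F [-0.8 -0.3 -1.4] q [ 0.01  0.09  1.43  0.    1.62 -0.48]
shift(tool) frac [0.0204 0.0061 0.4307] turn frac [0.016 0.007 0.204]
```

View pics/w2.png

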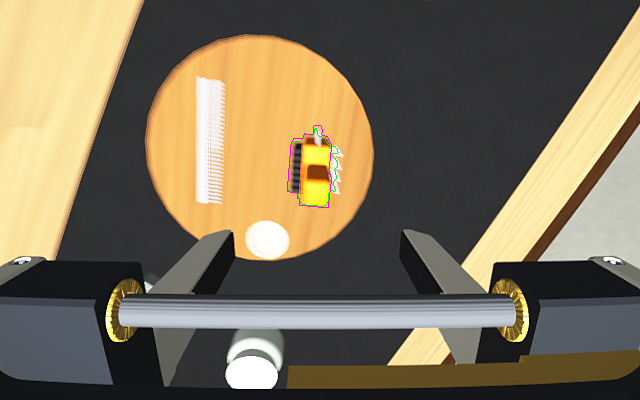

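The view shows the brush at (316,175), nearly aligned with the jaws. The model lacks pins, so I'll refit on the orange body alone now that the arm is settled.

```bash
python3 - <<'E'
from fit import *
wc=manip.get_calibration("wrist"); im=manip.read_camera("wrist")
hsv=cv2.cvtColor(im,cv2.COLOR_RGB2HSV); r=cv2.inRange(hsv,(8,190,90),(30,255,255))
r=cv2.morphologyEx(r,cv2.MORPH_CLOSE,np.ones((5,5)))
n,l,st,_=cv2.connectedComponentsWithStats(r)
k=max(range(1,n),key=lambda i:st[i,4]*(abs(st[i,0]-310)<40)*(abs(st[i,1]-150)<60)); print(st[k]); r=l==k
M["brush"]=([box(-15,15,-30,30,80,88),box(-12,12,-12,12,88,166)],.034)
for g in([.590,.062,.525],[.590,.063,.4]):
    p,e=fit("brush",g,[(r,wc)]); print(np.round(p,4),e)
im=im[:,:,::-1].copy()
for q,col in((r,(0,255,0)),(mask("brush",p,wc),(255,0,255))): cv2.drawContours(im,cv2.findContours(q.astype(np.uint8),0,1)[0],-1,col,1)
cv2.imwrite("pics/w3.png",cv2.resize(im[90:250,220:420],None,fx=3,fy=3)); todo([p[0],p[1],.150],p[2])
E
```

```text
[ 302  136   32   74 1459]
[0.5892 0.0649 0.4732] 0.3715998155832181
[0.5892 0.0649 0.4735] 0.37125748502994016
t 4.1 pos [0.59   0.0581 0.2824] jawyaw 0.496 w 0.093 F [-0.2 -0.1 -0.3] q [ 0.01  0.08  1.42  0.    1.62 -0.48]
shift(tool) frac [0.0231 0.0039 0.4414] turn frac [0.02  0.009 0.045]
```

View pics/w3.png

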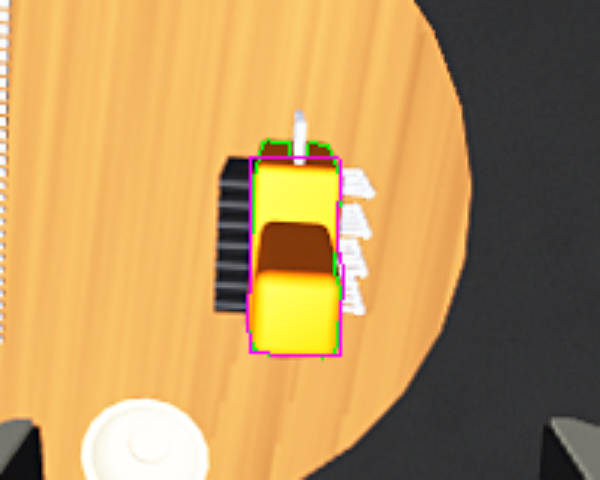

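Fit good: brush (0.589, 0.065, yaw 0.474). Descend and close.

Call:
apply_moves --targets '[[[0.023,0.004,0],[0.02,0.009,0.045],1],[[0,0,0.11],[0,0,0],1],[[0,0,0.11],[0,0,0],1],[[0,0,0.11],[0,0,0],1],[[0,0,0.08],[0,0,0],1],[[0,0,0],[0,0,0],1],[[0,0,0],[0,0,0],1]]'

```text
time_s: 4.8
tool_pos: [0.5908, 0.0671, 0.17]
tool_rot: [0.522, 0.853, 0.005, 0.007]
contact_force: [0.8, 0.1, 0.6]
width: 0.0931
```

```bash
python3 -c "
from h import *
todo([.5892,.0649,.150],.474)"
```

```text
t 4.8 pos [0.5908 0.0671 0.17  ] jawyaw 0.473 w 0.0931 F [0.8 0.1 0.6] q [ 0.03  0.13  1.58  0.    1.42 -0.45]
shift(tool) frac [-0.0038 -0.0092  0.0664] turn frac [ 0.032  0.013 -0.002]
```

Call:
apply_moves --targets '[[[-0.004,-0.009,0.066],[0.032,0.013,0],1],[[0,0,0],[0,0,0],1],[[0,0,0],[0,0,0],0],[[0,0,0],[0,0,0],0],[[0,0,0],[0,0,0],0],[[0,0,0],[0,0,0],0],[[0,0,0],[0,0,0],0],[[0,0,0],[0,0,0],0]]'

```text
time_s: 5.6
tool_pos: [0.5931, 0.0649, 0.1567]
tool_rot: [0.522, 0.853, 0.003, 0.004]
contact_force: [-0.3, -0.6, -0.0]
width: 0.0495
```

```bash
python3 -c "
from h import *
todo([.5892,.0649,.150],.474)"
```

```text
t 5.6 pos [0.5931 0.0649 0.1567] jawyaw 0.473 w 0.0495 F [-0.3 -0.6 -0. ] q [ 0.02  0.15  1.58  0.    1.4  -0.45]
shift(tool) frac [ 0.0058 -0.0117  0.0222] turn frac [ 0.017  0.008 -0.001]
```

Call:
apply_moves --targets '[[[0.006,-0.014,0.03],[0.02,0.01,0],0],[[0,0,0],[0,0,0],0],[[0,0,0],[0,0,0],0],[[0,0,0],[0,0,0],0],[[0,0,0],[0,0,0],0],[[0,0,0],[0,0,0],0],[[0,0,0],[0,0,0],0],[[0,0,0],[0,0,0],0]]'

```text
time_s: 6.4
tool_pos: [0.5879, 0.0647, 0.1464]
tool_rot: [0.522, 0.853, -0.001, -0.001]
contact_force: [0.6, -0.8, -0.3]
width: 0.0236
```

```bash
python3 -c "
from h import *
todo([.6257,.235,.208],.474)"
```

```text
t 6.4 pos [0.5879 0.0647 0.1464] jawyaw 0.473 w 0.0236 F [ 0.6 -0.8 -0.3] q [ 0.02  0.15  1.59  0.    1.4  -0.45]
shift(tool) frac [ 0.4481  0.3704 -0.2057] turn frac [-0.006 -0.003 -0.001]
```

Gripped (23.6 mm). Lift, then turn the pins towards the lamp away from it.

Call:
apply_moves --targets '[[[0,0,-0.1],[0,0,0],0],[[0,0,-0.1],[0,0,0],0],[[0,0,0],[0,0,-0.28],0],[[0,0,0],[0,0,-0.28],0],[[0,0,0],[0,0,-0.28],0],[[0,0,0],[0,0,-0.28],0],[[0,0,0],[0,0,-0.28],0],[[0,0,0],[0,0,-0.28],0]]'

```text
time_s: 7.2
tool_pos: [0.5861, 0.0644, 0.206]
tool_rot: [0.114, 0.994, -0.001, -0.004]
contact_force: [-0.8, -0.1, -2.4]
width: 0.0234
```

Call:
apply_moves --targets '[[[0,0,0],[0,0,-0.28],0],[[0,0,0],[0,0,-0.28],0],[[0,0,0],[0,0,-0.28],0],[[0,0,0],[0,0,-0.25],0],[[0,0,0],[0,0,0],0],[[0,0,0],[0,0,0],0]]'

```text
time_s: 7.8
tool_pos: [0.5845, 0.0642, 0.2037]
tool_rot: [-0.169, 0.986, 0.001, -0.007]
contact_force: [0.3, 0.1, -1.0]
width: 0.0239
```

```bash
python3 - <<'E'
from fit import *
wc=manip.get_calibration("wrist"); im=manip.read_camera("wrist"); 
g=[.590,.355,1.86]; L=manip.silhouettes("lamp","wrist"); m0=mask("lamp",g,wc)
if L:
    r=max(L,key=lambda d:(d["region"]&m0).sum())["region"]; print(r.sum(),m0.sum()); print(fit("lamp",g,[(r,wc)]))
im=im[:,:,::-1].copy()
for q,col in((r,(0,255,0)),(m0,(255,0,255))): cv2.drawContours(im,cv2.findContours(q.astype(np.uint8),0,1)[0],-1,col,1)
cv2.imwrite("pics/w4.png",im)
todo([.6257,.235,.2044],1.86)
E
```

```text
6052 13915
(array([0.58940654, 0.35755068, 1.51622697]), np.float64(0.5568148366205475))
t 7.9 pos [0.5846 0.0642 0.2038] jawyaw 1.911 w 0.0241 F [ 0.1 -0.3 -1.9] q [ 0.02  0.12  1.53 -0.    1.51 -1.89]
shift(tool) frac [-0.3194  0.4909 -0.0042] turn frac [ 0.007 -0.025  0.103]
```

View pics/w4.png

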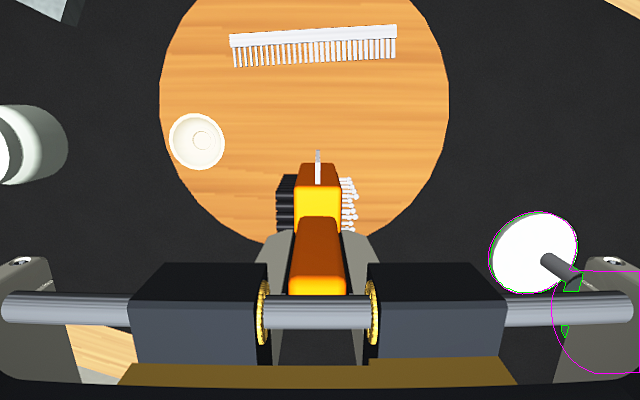

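The foot outline matches the lamp estimate; the barrel is hidden by the gripper. The brush hangs upright in the jaws, pins to the right (lamp side). Approach the lens.

Call:
apply_moves --targets '[[[0,0,0],[0.007,-0.025,0.1],0],[[-0.06,0.1,0],[0,0,0],0],[[-0.06,0.1,0],[0,0,0],0],[[-0.06,0.1,0],[0,0,0],0],[[-0.06,0.1,0],[0,0,0],0],[[0,0,0],[0,0,0],0],[[0,0,0],[0,0,0],0]]'

```text
time_s: 8.6
tool_pos: [0.6215, 0.203, 0.2032]
tool_rot: [-0.134, 0.991, -0.0, 0.0]
contact_force: [0.2, -0.1, -1.4]
width: 0.024
```

```bash
python3 -c "
from h import *
todo([.6257,.235,.2044],1.86)"
```

```text
t 8.6 pos [0.6215 0.203  0.2032] jawyaw 1.84 w 0.024 F [ 0.2 -0.1 -1.4] q [ 0.24  0.28  1.34 -0.    1.52 -1.6 ]
shift(tool) frac [-0.0419  0.099  -0.0041] turn frac [-0.002 -0.    -0.04 ]
```

Call:
apply_moves --targets '[[[-0.042,0.099,-0.004],[0,0,-0.04],0],[[0,0,0],[0,0,0],0],[[0,0,0],[0,0,0],0]]'

```text
time_s: 8.9
tool_pos: [0.6257, 0.2331, 0.204]
tool_rot: [-0.142, 0.99, -0.001, -0.001]
contact_force: [-1.2, -0.6, -1.6]
width: 0.0241
```

```bash
python3 - <<'E'
from fit import *
todo([.6257,.235,.2044],1.86)
s=manip.get_state(); o=[]
im0=manip.read_camera("side");im1=manip.read_camera("top")
g=[.590,.355,1.86]; b=[s["tool_pos"][0],s["tool_pos"][1],1.84]
M["brush"]=(M["brush"][0],s["tool_pos"][2]-.1124)
for c,im in(("side",im0),("top",im1)):
    cal=manip.get_calibration(c); im=im[:,:,::-1].copy()
    im=cv2.resize(im,None,fx=4,fy=4,interpolation=cv2.INTER_CUBIC)
    for t,p,col in(("lamp",g,(255,0,255)),("brush",b,(0,255,0))):
        q=cv2.resize(mask(t,p,cal).astype(np.uint8),None,fx=4,fy=4)
        cv2.drawContours(im,cv2.findContours(q,0,1)[0],-1,col,1)
    x,y=proj([[.605,.29,.14]],cal)[0]*4; x=int(max(x-200,0));y=int(max(y-250,0)); o.append(im[y:y+500,x:x+400])
cv2.imwrite("pics/l5.png",np.hstack(o))
E
```

```text
t 8.9 pos [0.6257 0.2331 0.204 ] jawyaw 1.855 w 0.0241 F [-1.2 -0.6 -1.6] q [ 0.28  0.32  1.3  -0.    1.53 -1.57]
shift(tool) frac [-0.0019  0.0059 -0.0015] turn frac [-0.004 -0.003 -0.009]
```

View pics/l5.png

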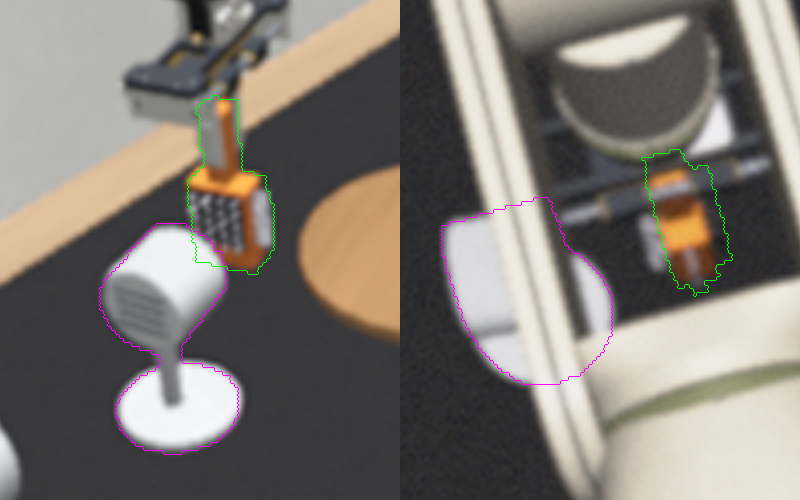

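Both views agree with the overlays: pins face the lens, centred, about 58 mm off, lamp outline exact. Hold, then turn the comb edge in place.

Call:
apply_moves --targets '[[[0,0,0],[0,0,0],0],[[0,0,0],[0,0,0],0],[[0,0,0],[0,0,0],0],[[0,0,0],[0,0,0],0],[[0,0,0],[0,0,0],0],[[0,0,0],[0,0,0],0],[[0,0,0],[0,0,0],0],[[0,0,0],[0,0,0],0]]'

```text
time_s: 9.8
tool_pos: [0.6259, 0.2301, 0.2045]
tool_rot: [-0.14, 0.99, -0.001, -0.0]
contact_force: [0.3, 0.5, -1.3]
width: 0.0237
```

Call:
apply_moves --targets '[[[0,0,0],[0,0,0],0],[[0,0,0],[0,0,0],0],[[0,0,0],[0,0,0],0],[[0,0,0],[0,0,0],0],[[0,0,0],[0,0,0.28],0],[[0,0,0],[0,0,0.28],0],[[0,0,0],[0,0,0.28],0],[[0,0,0],[0,0,0.28],0]]'

```text
time_s: 10.6
tool_pos: [0.6258, 0.2303, 0.2044]
tool_rot: [0.148, 0.989, -0.001, -0.0]
contact_force: [-0.4, 1.5, -1.9]
width: 0.0235
```

Call:
apply_moves --targets '[[[0,0,0],[0,0,0.28],0],[[0,0,0],[0,0,0.28],0],[[0,0,0],[0,0,0.28],0],[[0,0,0],[0,0,0.28],0],[[0,0,0],[0,0,0.28],0],[[0,0,0],[0,0,0.28],0],[[0,0,0],[0,0,0],0],[[0,0,0],[0,0,0],0]]'

```text
time_s: 11.4
tool_pos: [0.6257, 0.2304, 0.2044]
tool_rot: [0.553, 0.833, -0.001, 0.0]
contact_force: [0.2, -0.1, -2.7]
width: 0.0239
```

```bash
python3 -c "
from h import *
todo([.6257,.2335,.2044],1.86-np.pi/2)"
```

```text
t 11.4 pos [0.6257 0.2304 0.2044] jawyaw 0.399 w 0.0239 F [ 0.2 -0.1 -2.7] q [ 0.28  0.32  1.3  -0.    1.53 -0.12]
shift(tool) frac [ 0.0097  0.0039 -0.0001] turn frac [-0.003  0.003  0.22 ]
```

Call:
apply_moves --targets '[[[0.008,0.003,0],[0,0,0.22],0],[[0,0,0],[0,0,0],0],[[0,0,0],[0,0,0],0],[[0,0,0],[0,0,0],0],[[0,0,0],[0,0,0],0],[[0,0,0],[0,0,0],0],[[0,0,0],[0,0,0],0],[[0,0,0],[0,0,0],0]]'

```text
time_s: 12.2
tool_pos: [0.6257, 0.2326, 0.2044]
tool_rot: [0.59, 0.807, -0.001, 0.0]
contact_force: [-0.0, -0.7, -1.4]
width: 0.0237
```

```bash
python3 - <<'E'
from fit import *
todo([.6257,.2335,.2044],1.86-np.pi/2)
s=manip.get_state(); o=[]
im0=manip.read_camera("side")
g=[.590,.355,1.86]; b=[s["tool_pos"][0],s["tool_pos"][1],.29]
M["brush"]=(M["brush"][0],s["tool_pos"][2]-.1124)
for c,im in(("side",im0),):
    cal=manip.get_calibration(c); im=im[:,:,::-1].copy()
    im=cv2.resize(im,None,fx=4,fy=4,interpolation=cv2.INTER_CUBIC)
    for t,p,col in(("lamp",g,(255,0,255)),("brush",b,(0,255,0))):
        q=cv2.resize(mask(t,p,cal).astype(np.uint8),None,fx=4,fy=4)
        cv2.drawContours(im,cv2.findContours(q,0,1)[0],-1,col,1)
    x,y=proj([[.605,.29,.14]],cal)[0]*4; x=int(max(x-200,0));y=int(max(y-250,0)); o.append(im[y:y+500,x:x+400])
cv2.imwrite("pics/l6.png",np.hstack(o))
E
```

```text
t 12.2 pos [0.6257 0.2326 0.2044] jawyaw 0.307 w 0.0237 F [-0.  -0.7 -1.4] q [ 0.28  0.32  1.3  -0.    1.53 -0.03]
shift(tool) frac [ 0.0029  0.0009 -0.0001] turn frac [-0.002  0.004  0.037]
```

View pics/l6.png

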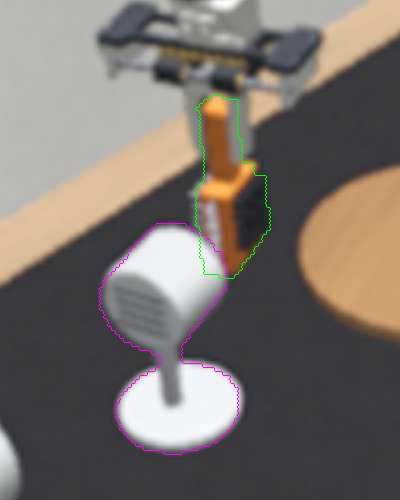

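Call:
apply_moves --targets '[[[0,0,0],[0,0,0],0],[[0,0,0],[0,0,0],0],[[0,0,0],[0,0,0],0],[[0,0,0],[0,0,0],0],[[0,0,0],[0,0,0],0],[[0,0,0],[0,0,0],0]]'

```text
time_s: 12.85
tool_pos: [0.6257, 0.2326, 0.2044]
tool_rot: [0.59, 0.807, -0.001, 0.0]
contact_force: [0.0, 0.3, -2.2]
width: 0.0239
```

The side view shows the comb edge facing the lens, brush outline aligned. Held about 1.2 s; now the bristle side.

Call:
apply_moves --targets '[[[0,0,0],[0,0,0.28],0],[[0,0,0],[0,0,0.28],0],[[0,0,0],[0,0,0.28],0],[[0,0,0],[0,0,0.28],0],[[0,0,0],[0,0,0.28],0],[[0,0,0],[0,0,0.28],0],[[0,0,0],[0,0,0.28],0],[[0,0,0],[0,0,0.28],0]]'

```text
time_s: 13.65
tool_pos: [0.6257, 0.2326, 0.2044]
tool_rot: [0.936, 0.351, -0.001, 0.001]
contact_force: [-0.3, 1.1, -2.5]
width: 0.0239
```

Call:
apply_moves --targets '[[[0,0,0],[0,0,0.28],0],[[0,0,0],[0,0,0.28],0],[[0,0,0],[0,0,0.28],0],[[0,0,0],[0,0,0],0],[[0,0,0],[0,0,0],0]]'

```text
time_s: 14.15
tool_pos: [0.6257, 0.2327, 0.2044]
tool_rot: [0.99, 0.14, -0.0, 0.001]
contact_force: [0.8, 0.4, -1.6]
width: 0.024
```

```bash
python3 -c "
from h import *
todo([.6257,.2335,.2044],1.86-np.pi)"
```

```text
t 14.15 pos [0.6257 0.2327 0.2044] jawyaw -1.291 w 0.024 F [ 0.8  0.4 -1.6] q [ 0.28  0.32  1.3  -0.    1.53  1.57]
shift(tool) frac [ 0.0008 -0.0027 -0.    ] turn frac [ 0.004  0.002 -0.018]
```

Call:
apply_moves --targets '[[[0,0,0],[0,0,0],0],[[0,0,0],[0,0,0],0],[[0,0,0],[0,0,0],0],[[0,0,0],[0,0,0],0],[[0,0,0],[0,0,0],0],[[0,0,0],[0,0,0],0],[[0,0,0],[0,0,0],0],[[0,0,0],[0,0,0],0]]'

```text
time_s: 14.95
tool_pos: [0.6257, 0.2327, 0.2044]
tool_rot: [0.99, 0.144, -0.0, 0.001]
contact_force: [-0.7, -0.3, -0.9]
width: 0.0239
```

Call:
apply_moves --targets '[[[0,0,0],[0,0,0],0],[[0,0,0],[0,0,0],0],[[0,0,0],[0,0,0],0]]'

```text
time_s: 15.25
tool_pos: [0.6256, 0.2326, 0.2044]
tool_rot: [0.99, 0.144, -0.001, 0.001]
contact_force: [0.6, 0.4, -1.4]
width: 0.0237
```

```bash
python3 -c "
from h import *
todo([.5,-.13,.23],-.136)"
```

```text
t 15.25 pos [0.6256 0.2326 0.2044] jawyaw -1.281 w 0.0237 F [ 0.6  0.4 -1.4] q [ 0.28  0.32  1.3  -0.    1.53  1.56]
shift(tool) frac [-0.7465  1.0392 -0.0825] turn frac [ 2.000e-03  5.000e-03 -2.291e+00]
```

All three sides done. Retreat from the lamp, turn to the dock's orientation, and go past the dock for a clear look at the pocket.

Call:
apply_moves --targets '[[[0,0.15,-0.03],[0,0,0],0],[[0,0.15,-0.03],[0,0,0],0],[[0,0.15,-0.03],[0,0,0],0],[[0,0,0],[0,0,-0.28],0],[[0,0,0],[0,0,-0.28],0],[[0,0,0],[0,0,-0.28],0],[[0,0,0],[0,0,-0.28],0],[[0,0,0],[0,0,-0.28],0]]'

```text
time_s: 16.05
tool_pos: [0.6658, 0.0979, 0.2324]
tool_rot: [0.874, 0.486, -0.001, 0.001]
contact_force: [-0.1, 0.1, -1.6]
width: 0.0238
```

Call:
apply_moves --targets '[[[0,0,0],[0,0,-0.28],0],[[0,0,0],[0,0,-0.28],0],[[0,0,0],[0,0,-0.28],0],[[-0.146,-0.033,0],[0,0,0],0],[[-0.146,-0.033,0],[0,0,0],0],[[-0.146,-0.033,0],[0,0,0],0],[[-0.146,-0.033,0],[0,0,0],0],[[-0.146,-0.033,0],[0,0,0],0]]'

```text
time_s: 16.85
tool_pos: [0.591, -0.1142, 0.2319]
tool_rot: [0.742, 0.67, -0.0, 0.0]
contact_force: [0.6, 0.3, -2.1]
width: 0.0235
```

Call:
apply_moves --targets '[[[-0.146,-0.033,0],[0,0,0],0],[[-0.146,-0.033,0],[0,0,0],0],[[-0.146,-0.033,0],[0,0,0],0],[[-0.146,-0.033,0],[0,0,0],0],[[-0.146,-0.033,0],[0,0,0],0],[[-0.146,-0.033,0],[0,0,0],0],[[0,0,0],[0,0,0],0],[[0,0,0],[0,0,0],0]]'

```text
time_s: 17.65
tool_pos: [0.4969, -0.3855, 0.2335]
tool_rot: [0.745, 0.667, -0.0, 0.002]
contact_force: [-0.2, -0.1, -2.2]
width: 0.0241
```

```bash
python3 - <<'E'
from fit import *
manip.read_camera("wrist")
wc=manip.get_calibration("wrist"); im=manip.read_camera("wrist"); 
g=[.4769,-.2775,-.136]; L=manip.silhouettes("dock","wrist"); m0=mask("dock",g,wc)
im=im[:,:,::-1].copy()
if L:
    r=max(L,key=lambda d:(d["region"]&m0).sum())["region"]; p,e=fit("dock",g,[(r,wc)]); print(r.sum(),m0.sum(),np.round(p,4),e)
    cv2.drawContours(im,cv2.findContours(r.astype(np.uint8),0,1)[0],-1,(0,255,0),1)
    g=p
Rz=R.from_euler("z",g[2]).as_matrix()
for a,b,z in((35,50,.028),(17.5,32.5,.028),(17.5,32.5,.010)):
    P=np.array([[a,b,0],[-a,b,0],[-a,-b,0],[a,-b,0]])/1000@Rz.T+[g[0],g[1],z]
    cv2.polylines(im,[np.int32(proj(P,wc)*16)],True,(255,0,255),1,shift=4)
cv2.imwrite("pics/w7.png",im); todo([g[0],g[1],.23],g[2])
E
```

```text
6076 6316 [ 0.4766 -0.2762 -0.1553] 0.03311047437121939
t 17.8 pos [ 0.4978 -0.3839  0.2335] jawyaw -0.107 w 0.0237 F [ 0.1  0.1 -1.6] q [-0.74  0.2   1.39 -0.    1.55 -0.63]
shift(tool) frac [ 0.3495 -0.1083  0.0101] turn frac [0.007 0.007 0.097]
```

View pics/w7.png

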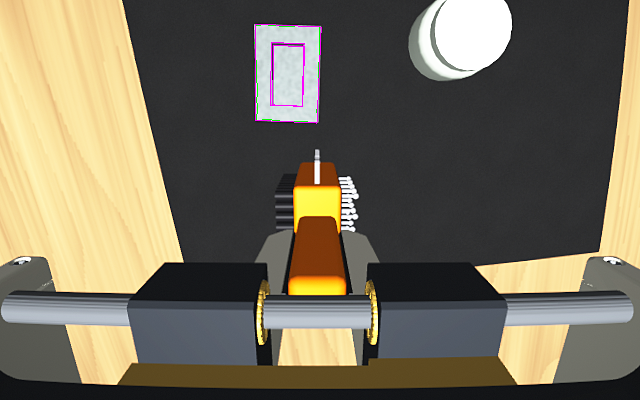

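The pocket overlay matches well at (288,75). Check where the brush sits in the jaws using the same picture.

```bash
python3 - <<'E'
from fit import *
wc=manip.get_calibration("wrist"); s=manip.get_state(); T=R.from_quat(s["tool_rot"])
im=cv2.imread("pics/w7.png")
# brush frame in tool: brush x=tool y, brush y=tool x, z=-tool z; underside .1124 past TCP
def pts(B): B=np.atleast_2d(B)/1000; return proj(T.apply(np.c_[B[:,1],B[:,0],.1124-B[:,2]])+s["tool_pos"],wc)
for x,y,z in((15,30,88),(-15,30,88),(12,12,166),(-12,12,166),(15,30,0),(-15,30,0),(0,44,81),(0,44,23)): print((x,y,z),np.round(pts([x,y,z])[0],1))
for a,b,z in((15,30,88),(12,12,166),(15,30,0)):
    cv2.polylines(im,[np.int32(pts([[a,b,z],[-a,b,z],[-a,-b,z],[a,-b,z]])*16)],True,(255,0,0),1,shift=4)
cv2.imwrite("pics/w8.png",cv2.resize(im[130:310,240:400],None,fx=3.3,fy=3.3,interpolation=cv2.INTER_NEAREST))
E
```

```text
(15, 30, 88) [340.7 182.5]
(-15, 30, 88) [291.6 182.5]
(12, 12, 166) [346.2 273.6]
(-12, 12, 166) [285.4 273.7]
(15, 30, 0) [333.5 158.7]
(-15, 30, 0) [299.1 158.7]
(0, 44, 81) [316.1 157.9]
(0, 44, 23) [316.3 146. ]
```

View pics/w8.png

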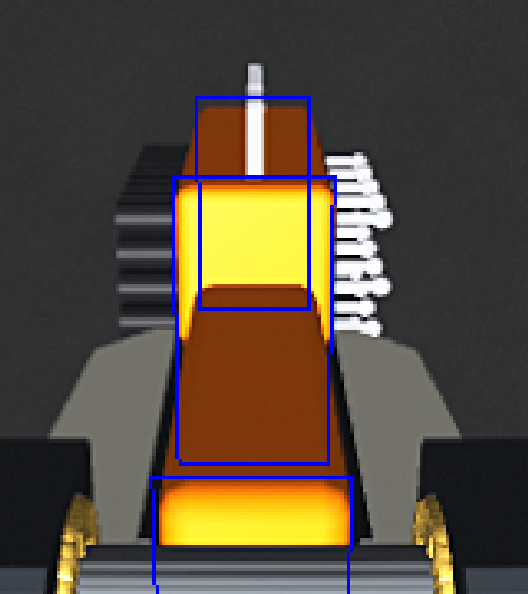

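The brush sits upright, about 1.5 mm toward -tool x and under 1 mm sideways against the prediction; I'll compensate. Go over the pocket.

Call:
apply_moves --targets '[[[0,0,0],[0.007,0.007,0.09],0],[[0,0,0],[0,0,0],0],[[0.11,-0.04,0],[0,0,0],0],[[0.11,-0.04,0],[0,0,0],0],[[0.11,-0.04,0],[0,0,0],0],[[0,0,0.1],[0,0,0],0],[[0,0,0.1],[0,0,0],0],[[0,0,0],[0,0,0],0]]'

```text
time_s: 18.6
tool_pos: [0.4811, -0.2679, 0.1737]
tool_rot: [0.752, 0.659, 0.001, 0.002]
contact_force: [-1.5, 0.9, -2.1]
width: 0.024
```

```bash
python3 -c "
from h import *
todo([.4763,-.2746,.152],-.15)"
```

```text
t 18.6 pos [ 0.4811 -0.2679  0.1737] jawyaw -0.131 w 0.024 F [-1.5  0.9 -2.1] q [-0.6   0.02  1.69  0.    1.43 -0.47]
shift(tool) frac [-0.0242 -0.0131  0.0723] turn frac [0.009 0.001 0.037]
```

Call:
apply_moves --targets '[[[-0.024,-0.013,0.05],[0.009,0,0.037],0],[[0,0,0],[0,0,0],0],[[0,0,0],[0,0,0],0],[[0,0,0],[0,0,0],0]]'

```text
time_s: 19.0
tool_pos: [0.4777, -0.2754, 0.1613]
tool_rot: [0.758, 0.653, 0.0, 0.002]
contact_force: [-1.2, 0.2, -2.6]
width: 0.0234
```

```bash
python3 -c "
from h import *
todo([.4763,-.2746,.148],-.15)"
```

```text
t 19.0 pos [ 0.4777 -0.2754  0.1613] jawyaw -0.149 w 0.0234 F [-1.2  0.2 -2.6] q [-0.62  0.03  1.7  -0.    1.41 -0.47]
shift(tool) frac [ 0.0019 -0.0052  0.0443] turn frac [0.006 0.005 0.003]
```

Call:
apply_moves --targets '[[[0.002,-0.006,0.03],[0.006,0.005,0],0],[[0,0,0.02],[0,0,0],0],[[0,0,0],[0,0,0],0],[[0,0,0],[0,0,0],0]]'

```text
time_s: 19.4
tool_pos: [0.4768, -0.2757, 0.1469]
tool_rot: [0.758, 0.652, 0.001, 0.001]
contact_force: [0.9, -0.1, -1.6]
width: 0.0238
```

```bash
python3 -c "
from h import *
todo([.4763,-.2746,.1224],-.15)"
```

```text
t 19.4 pos [ 0.4768 -0.2757  0.1469] jawyaw -0.149 w 0.0238 F [ 0.9 -0.1 -1.6] q [-0.62  0.04  1.72  0.    1.38 -0.47]
shift(tool) frac [ 0.0034 -0.0024  0.0815] turn frac [0.005 0.002 0.001]
```

Call:
apply_moves --targets '[[[0.003,-0.002,0.02],[0.005,0,0],0],[[0,0,0.02],[0,0,0],0],[[0,0,0.015],[0,0,0],0],[[0,0,0],[0,0,0],0],[[0,0,0],[0,0,0],0]]'

```text
time_s: 19.9
tool_pos: [0.4762, -0.2744, 0.1286]
tool_rot: [0.758, 0.652, -0.0, -0.0]
contact_force: [0.6, -0.3, -1.6]
width: 0.0237
```

```bash
python3 -c "
from h import *
todo([.4763,-.2746,.1224],-.15)"
```

```text
t 19.9 pos [ 0.4762 -0.2744  0.1286] jawyaw -0.149 w 0.0237 F [ 0.6 -0.3 -1.6] q [-0.62  0.06  1.73 -0.    1.35 -0.47]
shift(tool) frac [-0.0005  0.0004  0.0206] turn frac [-0.001  0.001  0.002]
```

Underside about 12 mm inside the mouth with no force. Finish seating.

Call:
apply_moves --targets '[[[0,0,0.014],[0,0,0],0],[[0,0,0.01],[0,0,0],0],[[0,0,0],[0,0,0],0],[[0,0,0],[0,0,0],0]]'

```text
time_s: 20.3
tool_pos: [0.477, -0.2752, 0.1225]
tool_rot: [0.758, 0.652, -0.0, 0.001]
contact_force: [0.0, -0.4, -2.7]
width: 0.0241
```

```bash
python3 -c "
from h import *
todo([.4763,-.2746,.1224],-.15)"
```

```text
t 20.3 pos [ 0.477  -0.2752  0.1225] jawyaw -0.149 w 0.0241 F [ 0.  -0.4 -2.7] q [-0.62  0.06  1.74 -0.    1.34 -0.47]
shift(tool) frac [ 0.0016 -0.0025  0.0003] turn frac [0.003 0.004 0.002]
```

Call:
apply_moves --targets '[[[0,0,0.008],[0,0,0],0],[[0,0,0],[0,0,0],0],[[0,0,0],[0,0,0],0]]'

```text
time_s: 20.6
tool_pos: [0.4778, -0.2761, 0.1231]
tool_rot: [0.758, 0.652, -0.0, 0.003]
contact_force: [-0.6, -0.5, -2.0]
width: 0.0238
```

Release, then back straight up.

Call:
apply_moves --targets '[[[0,0,0],[0,0,0],1],[[0,0,0],[0,0,0],1],[[0,0,0],[0,0,0],1],[[0,0,0],[0,0,0],1],[[0,0,0],[0,0,0],1],[[0,0,0],[0,0,0],1],[[0,0,0],[0,0,0],1],[[0,0,0],[0,0,0],1]]'

```text
time_s: 21.4
tool_pos: [0.478, -0.2761, 0.1227]
tool_rot: [0.758, 0.652, -0.0, 0.003]
contact_force: [0.4, -1.0, 0.1]
width: 0.0828
```

Call:
apply_moves --targets '[[[0,0,-0.05],[0,0,0],1],[[0,0,-0.1],[0,0,0],1],[[0,0,-0.15],[0,0,0],1],[[0,0,-0.15],[0,0,0],1],[[0,0,-0.15],[0,0,0],1],[[0,0,0],[0,0,0],1],[[0,0,0],[0,0,0],1]]'

```text
time_s: 22.1
tool_pos: [0.4762, -0.2745, 0.3153]
tool_rot: [0.758, 0.652, 0.0, 0.003]
contact_force: [-0.2, -0.6, -0.0]
width: 0.0927
```

```bash
python3 - <<'E'
from fit import *
manip.read_camera("wrist"); wc=manip.get_calibration("wrist"); im=manip.read_camera("wrist")[:,:,::-1].copy()
for g,z in(([.4766,-.2762,-.15],.010),):
    Rz=R.from_euler("z",g[2]).as_matrix()
    for a,b,h,c in((15,30,88,(255,0,0)),(12,12,166,(255,0,0)),):
        P=np.array([[a,b,h],[-a,b,h],[-a,-b,h],[a,-b,h]])/1000@Rz.T+[g[0],g[1],z]
        cv2.polylines(im,[np.int32(proj(P,wc)*16)],True,c,1,shift=4)
    P=np.array([[35,50,24],[-35,50,24],[-35,-50,24],[35,-50,24]])/1000@Rz.T+[g[0],g[1],.004]
    cv2.polylines(im,[np.int32(proj(P,wc)*16)],True,(255,0,255),1,shift=4)
x,y=proj([[.4766,-.2762,.1]],wc)[0]; print(x,y); x=int(x)-100; y=max(int(y)-80,0)
cv2.imwrite("pics/w9.png",cv2.resize(im[y:y+160,x:x+200],None,fx=3.5,fy=3.5))
todo([.4766,-.2762,.3],-.15)
E
```

```text
315.56933268602137 169.52333213459778
t 22.2 pos [ 0.4761 -0.2744  0.3146] jawyaw -0.149 w 0.0928 F [ 0.1  0.3 -0.3] q [-0.62 -0.03  1.48 -0.    1.68 -0.47]
shift(tool) frac [-0.0054  0.0022  0.0486] turn frac [0.009 0.008 0.002]
```

Picture limit reached, so I'll check numerically with the orange-body fit used before the grasp.

```bash
python3 - <<'E'
from fit import *
def orange(im,c):
    r=cv2.inRange(cv2.cvtColor(im,cv2.COLOR_RGB2HSV),(8,190,90),(30,255,255)); r=cv2.morphologyEx(r,cv2.MORPH_CLOSE,np.ones((5,5)))
    n,l,st,ce=cv2.connectedComponentsWithStats(r); k=max(range(1,n),key=lambda i:st[i,4]*(np.hypot(*(ce[i]-c))<60)); print(st[k]); return l==k
wc=manip.get_calibration("wrist"); im=manip.read_camera("wrist"); r=orange(im,proj([[.4766,-.2762,.1]],wc)[0])
B=[box(-15,15,-30,30,80,88),box(-12,12,-12,12,88,166)]
for z in(.002,.006,.010,.014,.018,.024,.028):
    M["brush"]=(B,z); p,e=fit("brush",[.4766,-.2762,-.15],[(r,wc)]); print(z,np.round(p,4),round(e,4))
wc2=manip.get_calibration("wrist")
print("brush",[(np.round(d["position"],3),round(d["conf"],2)) for d in manip.search_frame("brush","wrist")])
for t in("comb","dish","tub"): print(t,[(np.round(d["position"],3),round(d["conf"],2)) for d in manip.search_frame(t,"wrist")])
print(manip.get_state()["time_s"])
E
```

```text
[306 140  25  60 942]
0.002 [ 0.4784 -0.2779 -0.1509] 0.4359
0.006 [ 0.4787 -0.2787 -0.1426] 0.4399
0.01 [ 0.479  -0.2768 -0.1199] 0.4362
0.014 [ 0.478  -0.2752 -0.1558] 0.4317
0.018 [ 0.4782 -0.2745 -0.1544] 0.4342
0.024 [ 0.4788 -0.2726 -0.1168] 0.433
0.028 [ 0.4799 -0.2713 -0.1346] 0.4296
brush [(array([ 0.478, -0.269,  0.097]), 0.57)]
comb []
dish []
tub [(array([ 0.644, -0.252,  0.076]), 0.95)]
22.45
```

Horizontal position and yaw fit well, but this view says little about height. Fit height using several cameras with a wider colour mask.

```bash
python3 - <<'E'
from fit import *
B=[box(-15,15,-30,30,0,88),box(-12,12,-12,12,88,166)]; V=[]
for c in("wrist","top","side"):
    im=manip.read_camera(c); cal=manip.get_calibration(c)
    M["brush"]=(B,.010); m=cv2.dilate(mask("brush",[.4775,-.2755,-.15],cal).astype(np.uint8),np.ones((9,9)))
    hs=cv2.cvtColor(im,cv2.COLOR_RGB2HSV); r=(cv2.inRange(hs,(4,150,40),(30,255,255))>0)&(m>0)
    print(c,r.sum(),mask("brush",[.4775,-.2755,-.15],cal).sum())
    if r.sum()>150: V.append((c,r,cal))
for z in(.004,.007,.010,.013,.016,.020,.028):
    M["brush"]=(B,z); out=[]
    for c,r,cal in V: out.append((c,round(1-(lambda m:(m&r).sum()/(m|r).sum())(mask("brush",[.4775,-.2755,-.15],cal)),3)))
    p,e=fit("brush",[.4775,-.2755,-.15],[(r,cal) for c,r,cal in V]); print(z,out,np.round(p,4),round(e,4))
E
```

```text
wrist 1434 1594
top 327 553
side 184 439
0.004 [('wrist', np.float64(0.211)), ('top', np.float64(0.485)), ('side', np.float64(0.603))] [ 0.4791 -0.2816 -0.108 ] 0.3528
0.007 [('wrist', np.float64(0.213)), ('top', np.float64(0.463)), ('side', np.float64(0.593))] [ 0.4789 -0.2804 -0.1007] 0.3539
0.01 [('wrist', np.float64(0.201)), ('top', np.float64(0.453)), ('side', np.float64(0.587))] [ 0.4791 -0.2782 -0.0896] 0.3577
0.013 [('wrist', np.float64(0.179)), ('top', np.float64(0.432)), ('side', np.float64(0.577))] [ 0.4793 -0.2781 -0.0437] 0.3602
0.016 [('wrist', np.float64(0.174)), ('top', np.float64(0.421)), ('side', np.float64(0.578))] [ 0.4793 -0.2769 -0.0356] 0.3674
0.02 [('wrist', np.float64(0.185)), ('top', np.float64(0.423)), ('side', np.float64(0.583))] [ 0.4797 -0.2783 -0.0354] 0.3762
0.028 [('wrist', np.float64(0.216)), ('top', np.float64(0.432)), ('side', np.float64(0.592))] [ 0.48   -0.2766 -0.0044] 0.393
```

Height from cameras is ambiguous (0.010–0.016, arm occludes). I'll check physically: close the fingers and lightly touch the handle's top, which should be at z = 0.176 if seated.

Call:
apply_moves --targets '[[[-0.005,0.005,0],[0.009,0.008,0],0],[[0,0,0.1],[0,0,0],0],[[0,0,0.1],[0,0,0],0],[[0,0,0.1],[0,0,0],0],[[0,0,0],[0,0,0],0],[[0,0,0],[0,0,0],0],[[0,0,0],[0,0,0],0],[[0,0,0],[0,0,0],0]]'

```text
time_s: 23.4
tool_pos: [0.4783, -0.2772, 0.2237]
tool_rot: [0.758, 0.652, 0.0, -0.0]
contact_force: [-0.3, -0.8, 0.3]
width: 0.0334
```

Call:
apply_moves --targets '[[[0,0,0],[0,0,0],0],[[0,0,0],[0,0,0],0],[[0,0,0],[0,0,0],0],[[0,0,0],[0,0,0],0],[[0,0,0],[0,0,0],0]]'

```text
time_s: 23.9
tool_pos: [0.48, -0.2784, 0.2281]
tool_rot: [0.758, 0.652, 0.001, 0.003]
contact_force: [0.3, -0.9, 0.0]
width: 0.0002
```

Call:
apply_moves --targets '[[[0,-0.007,0.1],[0,0,0],0],[[0,0,0],[0,0,0],0],[[0,0,0.025],[0,0,0],0],[[0,0,0],[0,0,0],0]]'

```text
time_s: 24.3
tool_pos: [0.4787, -0.2785, 0.1915]
tool_rot: [0.758, 0.652, 0.001, 0.004]
contact_force: [-0.3, 0.7, -0.5]
width: 0.0002
```

Call:
apply_moves --targets '[[[0,0,0.02],[0,0,0],0],[[0,0,0],[0,0,0],0]]'

```text
time_s: 24.5
tool_pos: [0.4794, -0.279, 0.1866]
tool_rot: [0.758, 0.652, 0.001, 0.005]
contact_force: [-0.1, 0.2, -0.1]
width: 0.0005
```

Call:
apply_moves --targets '[[[0,0,0.02],[-0.005,0,0],0],[[0,0,0],[0,0,0],0]]'

```text
time_s: 24.7
tool_pos: [0.4799, -0.2793, 0.181]
tool_rot: [0.758, 0.652, 0.002, 0.006]
contact_force: [-0.2, -0.1, -0.4]
width: 0.0006
```

Call:
apply_moves --targets '[[[0,0,0.02],[0,0,0],0],[[0,0,0],[0,0,0],0]]'

```text
time_s: 24.9
tool_pos: [0.4813, -0.2802, 0.1767]
tool_rot: [0.758, 0.652, 0.003, 0.008]
contact_force: [0.5, 0.3, 0.3]
width: 0.0008
```

Down to z = 0.1767 with no contact, so the underside is no higher than about 0.011 m: seated (floor at 0.010). Retreat and hand in.

Call:
apply_moves --targets '[[[0,0,-0.1],[0,0,0],0],[[0,0,-0.15],[0,0,0],0],[[0,0,-0.15],[0,0,0],0],[[0,0,0],[0,0,0],0],[[0,0,0],[0,0,0],0]]'

```text
time_s: 25.4
tool_pos: [0.4783, -0.2784, 0.2977]
tool_rot: [0.758, 0.652, 0.003, 0.006]
contact_force: [-0.2, -0.8, 0.3]
width: 0.0005
```

```bash
python3 -c "
from h import *
manip.read_camera('wrist')
print([(np.round(d['position'],3),round(d['conf'],2)) for d in manip.search_frame('brush','wrist')])
todo([.4766,-.2762,.3],-.15); manip.job_done()"
```

```text
[(array([ 0.477, -0.274,  0.097]), 0.75)]
t 25.5 pos [ 0.4782 -0.2784  0.2974] jawyaw -0.149 w 0.0007 F [ 0.8  0.1 -0.6] q [-0.62 -0.03  1.51  0.    1.65 -0.47]
shift(tool) frac [ 0.0062 -0.0064 -0.0089] turn frac [0.025 0.008 0.002]
the job is handed in; nothing more can be done
```

I held the pin side, comb edge and bristle side in front of the smaller white lamp, each for over a second. Tips were about 4–6 cm from the lens by pose calculation. I then seated the brush in the dock's pocket, let go, backed off and handed the job in at 25.5 s.

**Lamp holds:** Camera overlays confirmed the pin and comb holds. The bristle hold rests on the measured tool pose only. The measured force never suggested touching the lamp.

**Seating:** The last fits put the brush about 2 mm from the pocket centre and square to within about 0.05 rad. Lowering the closed fingers over the handle to z = 0.1767 met no contact, so the underside is at most about 1 mm above the pocket floor.

**Checks that failed or disagreed:**
- The final silhouette fits for height were inconclusive because the arm hid part of the brush; the lowest-error heights ranged from 4 to 28 mm, where the pocket floor is at 10 mm. I relied on the finger probe instead.
- In the multi-camera fits the yaw scattered by up to about 0.15 rad.
- My last picture could not be viewed because the 12-picture limit was reached.
- At the end the tub was within about 7 mm of where it was first seen. The comb and dish were out of the wrist camera's view, but the arm was only over the turntable with the brush held clear above them.

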